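# Return a resin sample through the sprung flap of the return chute

### The arm

A 7-joint arm with a two-finger parallel gripper is mounted at the origin on a cart in front of the work surface, level with it; the furniture and walls round the work are solid. World frame = base frame: x ahead of the robot, y to its left, z up, the work surface at z = 0. Lengths are in m, angles in rad, forces in N, time in s.
With the tool pointing down it reaches from about 0.4 to 0.875 m from the base axis. Payload 6.5 kg.
Tool frame: the origin (TCP) lies midway between the tips of the shut fingers; the grasp point (between the pads) lies 19 mm behind it; z points along the fingers, y is the line along which they close (so a half turn about z gives the same grasp; the last joint's range is limited). The gripper opens to 88 mm and grips with 3 to 60 N. Pads are 18 mm wide; open, the fingers measure 123 mm over their backs; the gripper's body (75 mm by 187 mm) begins 45 mm behind the grasp point.
Start: joints at [1.054, 0.536, -0.004, 1.538, 0.003, 1.067, -0.071], TCP at [0.283, -0.585, 0.239] pointing down, gripper open.
Joint ranges: [-2.7, 2.7], [-0.37, 2.16], [-1.27, 1.26], [0.24, 2.4], [-1.31, 4.45], [0.19, 1.91], [-2.76, 2.76]. Speed limits (rad/s): [2.39, 2.39, 3.14, 3.14, 3.14, 3.14, 3.14].

### API

Orientations are given as a 3x3 rotation matrix whose columns are the frame's x, y, z axes.
In Python, from station import get_state, snapshot, hand_in gives the robot as it stands.
- The arm moves only by the tool drive_tool, never from a script. Its argument "series" is a list of rows, each an object with "translation": the shift along the tool's x, y, z each as a share of 0.04 m, from -1 to 1, a list of three; "delta_rot": the turn, a rotation vector about the tool's x, y, z each as a share of 0.1 rad, from -1 to 1, a list of three. In form: [{"translation": [dx, dy, dz], "delta_rot": [ax, ay, az]}, ...]. A call has 1 to 8 rows; each row shifts and turns the commanded pose from where the row before left it, along the tool's axes as they then stand; what a row does not reach is not made up. A row lasts 1/12 s, in which the tool goes at most 41.7 mm and 7.16 degrees, less where a joint would pass 70% of its speed; a pose out of reach is approached as far as the arm can. A call with a number of a shift or a turn outside -1 to 1 is refused whole. A call with a gripper value outside its range is refused whole. "claw" is the closure in counts, from 0 (fully open) to 255 (shut), set as the call begins (left out, the last holds). The fingers move at their own pace and stop on an object; "force" is the grip in N (left out, the last holds). Time passes only in rows, so rows that do not move let the fingers close. It gives the time, the measured TCP pose, the force, the opening and the grip force at its end, in the units of the state.
- get_state(): the state, without advancing time (a new reading comes with each control period).
- snapshot(name): name is "scene" or "side" or "wrist"; returns a dict with "img" (480x640x3 uint8, blue, green, red), "z_map" (480x640 float32, m along the optical axis (not along the pixel's ray), 0 where there is no reading), "fovy" (degrees; the focal length in pixels is half the picture's height over the tangent of half this angle, whatever the lens; pixels are square), "cx", "cy" (the principal point, pixels), "xyz" and "attitude" of the camera in the world; the wrist camera has in their place "tool_from_camera" (4x4, takes a point from camera to tool coordinates, whose origin is the TCP and whose axes are the flange's). Camera axes: x right, y up, looking along -z (the intrinsics and any distortion apply to the point x, -y, -z); pixel columns grow to the right and rows downward; lengths in m; the calibration is good to about 2 mm. A picture is of the moment at which its call begins: read the wrist's pose just before it.
- hand_in(): hands the job in; it is judged then, once.
The state is a dict: "time_s": time; "qpos": joint angles; "joint_velocities": joint speeds; "effort": joint torques, N m; "eef_pos": TCP position; "tcp_rot": TCP orientation; "contact_force": force on the tool from outside, world axes, zero at the start; "ft_torque": the same for the moment, N m; "opening": opening from 0.0 (shut) to 1.0 (fully open); "grip_force": force on a finger pad.
Only numpy, scipy, OpenCV 4.12 (cv2) and the standard library are available. Lean on these libraries where they do the work, as an engineer would, in place of code of your own. Each camera call takes 0.05 s, during which the arm holds its last target. There are 200 camera calls.

### The job

Post the round resin sample that stands on the deck of the return chute: with one fingertip press the flap's long side bar right down and keep it down, so that the flap stays fully up, while the other fingertip gently pushes the sample along the deck and under the flap until it has slid down inside; only then let go of the bar so that the flap closes behind it. Nothing is to be gripped or lifted, the flap must not press on the sample, and the other things on the worktop stay where they are.

Things in the scene. Friction and masses are not known exactly. Their poses are not given: they have to be found in the camera images.
- return_chute: return chute, a grey steel box screwed to the worktop, 205 mm long (x -115 to 90 of its frame), 48 wide plus press bar. Origin on the worktop under the flap; x points along the deck into the chute (the pushing direction), y left, z up. Steel deck: top z = 46 mm, x -115 to -14, between side rails (inner faces y = -20 and 20, 6 mm above the deck). Clear cover over the catch floor from x = 3 on
- deck_end (a point): middle of the deck's far edge, on its top (chute x = -14, y = 0, z = 46 mm), 14 mm before the flap. Beyond it a ramp drops at 50, then 25 degrees to the catch floor (z = 4 mm, x = 40 to 86): a sample whose centre is pushed past this edge tips and slides down inside by itself. Above the deck all is open before the flap
- flap_pin (a point): axis of the flap's pin (along chute x) at chute x = 0, y = 44, z = 60 mm. Flap and press bar are one piece that rocks about it in the plane across the deck. Steel header above the mouth (x = 3 to 7, y = -26 to 26) up to z = 92 mm
- flap (a joint): flap angle, rad: 0 shut (blade across the mouth, 3 to 16 mm above the deck, y = -13 to 13, stops the sample), 0.96 fully up (hard stop; blade 33 mm or more above the deck, its top corner at chute z = 108 mm; from 0.8 on the sample passes freely). A spring shuts it at once when let go. Pressing the bar takes some 3 N at first, 7 N right down
- press_bar (a point): middle of the axis of the flap's press bar, a smooth slippery round steel bar left of the deck, 12 mm diameter, 118 long, parallel to the deck (chute x -112 to 6), moving with the flap. Flap shut: axis at chute y = 67.5, z = 71 mm. Right down: y = 66.5, z = 47, its top 7 mm above the deck. A tip at y = 67 presses it straight down and can then slide along it in x; the other tip, 67 mm beside it, is on the deck's middle line
- resin_sample_a: the sample to post: tan round resin mount, 32 mm diameter, 22 mm high, 30 g, standing upright on the deck between the rails, before the flap (centre 40 to 54 mm before it); origin at the centre of its underside, z its axis
- resin_sample_b: bystander: black round resin sample, 32 mm diameter, 20 mm high, on the worktop; origin at the centre of its underside
- resin_sample_c: bystander: whitish round resin sample, 32 mm diameter, 24 mm high, on the worktop; origin at the centre of its underside
- loupe: bystander: black stand loupe, 40 mm diameter, 42 mm high; origin at the centre of its underside
- ring_gauge: bystander: steel ring gauge lying flat, 52 mm diameter, 15 mm high; origin at the centre of its underside
- gauge_block_30: bystander: flat steel gauge block 30 x 35 x 9 mm; origin at the centre of its underside
- usb_stick: bystander: memory stick 17 x 48 x 8 mm; origin at the centre of its underside
Things that resemble listed ones, but are neither listed nor needed, are in the scene too. Leave any orange or red look-alike of the resin_sample_a alone.

How it is judged:
On the way, in this order (a step that is already met when the one before it is completed fails the run):
1. the flap is held up by a finger on its bar while the sample still stands before it (value of joint flap above 0.65 rad and contact force between the fingers and flap above 0.5 N and x of resin_sample_a in the frame of return_chute below -0.018 m), for 0.2 s.
2. the sample has been pushed under the flap and slid inside while a finger still holds the flap up (value of joint flap above 0.65 rad and contact force between the fingers and flap above 0.5 N and x of resin_sample_a in the frame of return_chute above 0.012 m), for 0.05 s.
At the end, for the whole second after the job is handed in: the sample lies at rest inside the chute, its origin more than 12 mm behind the flap and less than 40 mm above the worktop, and the flap is shut (within 0.08 rad) (x of resin_sample_a in the frame of return_chute between 0.012 and 0.09 m and z of resin_sample_a in the frame of return_chute below 0.04 m and y of resin_sample_a in the frame of return_chute between -0.022 and 0.022 m and value of joint flap below 0.08 rad and linear speed of resin_sample_a below 0.02 m/s); the robot touches nothing.
It fails at once if the sample is lifted (more than 15 mm above the deck) (height (world z) of resin_sample_a above 0.061 m).
It fails at once if the sample is squeezed or pushed hard (over 15 N) (contact force between the fingers and resin_sample_a above 15 N).
It fails at once if the flap presses on the sample (over 2 N) (contact force between flap and resin_sample_a above 2 N).
It fails at once if another thing on the worktop is moved more than 20 mm (distance of any of resin_sample_b, resin_sample_c, loupe, ring_gauge, gauge_block_30, usb_stick from where it was at the start of the episode above 0.02 m).
It also fails if it takes over 38 s, if anything falls off the work surface, if the arm or the gripper's body presses on something with over 40 N, if the wrist force passes 120 N, or if a joint passes its speed limit or range.

## Working session

There is one attempt and no reset: what is moved stays moved. The work goes in short steps, Python scripts to look and compute and a tool call to move; the robot and the scene stay as the last step left them, time stands still between calls to the robot, and variables do not carry over. Pictures are saved under pics/ and viewed, at most 12 in all, crops included, and the job is handed in when it is done.

Besides the shell and the picture viewer there is one more tool, called by a JSON object that holds its "api" and its "payload". drive_tool: Moves the arm, as the interface text tells. Shift numbers are shares of 0.04 m and turn numbers shares of 0.1 rad, none past 1 either way. Its arguments: {"type":"object","properties":{"series":{"type":"array","items":{"type":"object","properties":{"translation":{"type":"array","items":{"type":"number"}},"delta_rot":{"type":"array","items":{"type":"number"}}}}},"claw":{"type":"number"},"force":{"type":"number"}},"required":["series"]}

```bash
mkdir -p pics; ls; python3 - <<'E'
from station import *
import cv2,numpy as np
s=get_state();print(s)
for n in("scene","side"):
    d=snapshot(n);cv2.imwrite(f"pics/{n}0.png",d["img"]);np.savez(f"{n}0.npz",**{k:v for k,v in d.items() if v is not None})
    print({k:v for k,v in d.items() if k not in("img","z_map")})
E
```

```text
pics
{'time_s': 0.0, 'qpos': array([ 1.05380607,  0.53717244, -0.00443157,  1.53887556,  0.00259994,
        1.06730644, -0.07120181]), 'joint_velocities': array([ 0.00036886, -0.00097827,  0.00081308, -0.00103251,  0.00130072,
       -0.00208519, -0.00197957]), 'effort': array([ 2.41670159e-05, -5.70989263e+01,  9.91020910e-01, -2.51601255e+01,
       -5.61658025e-02,  1.79912208e-02,  1.43947973e-04]), 'eef_pos': array([ 0.28289797, -0.58451453,  0.23783413]), 'tcp_rot': array([[ 9.00075120e-01,  4.35733864e-01, -8.82111494e-04],
       [ 4.35734737e-01, -9.00073849e-01,  1.51844136e-03],
       [-1.32329166e-04, -1.75107791e-03, -9.99998458e-01]]), 'contact_force': array([ 1.74009932, -0.30208265,  0.66385749]), 'ft_torque': array([-0.00590373, -0.01618469,  0.01144016]), 'grip_force': 0.0, 'opening': 1.0018426204739783}
{'fovy': 52.66668786128964, 'cx': 313.6122854834233, 'cy': 234.76400905790675, 'xyz': array([-0.03050069,  0.33549025,  0.72562096]), 'attitude': array([[-0.46674983,  0.66876599, -0.57870256],
       [-0.88433121, -0.34542211,  0.31407305],
       [ 0.01014472,  0.65835827,  0.75263634]])}
{'fovy': 44.4045849009191, 'cx': 317.3241984207338, 'cy': 226.7009672040612, 'xyz': array([ 0.43454162, -0.55016741,  0.62794963]), 'attitude': array([[ 0.99947786,  0.01258222, -0.02976066],
       [-0.03076101,  0.65239692, -0.75725294],
       [ 0.00988784,  0.75777301,  0.65244332]])}
```

View pics/scene0.png

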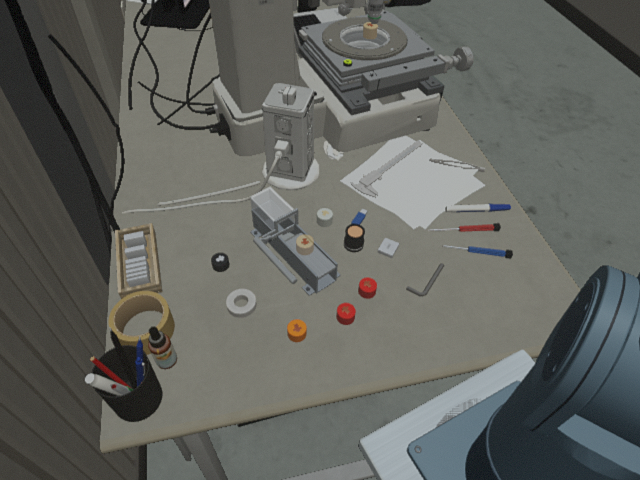

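View pics/side0.png

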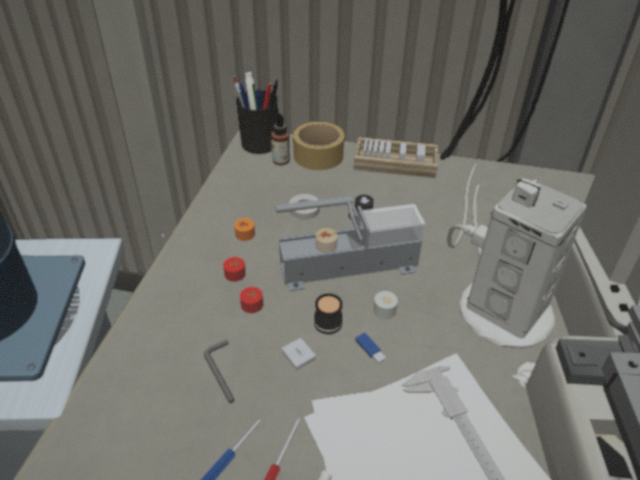

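Candidates for the tan sample in the side view are the one on the chute deck (326,239), an orange one (244,229), red ones at (234,268) and (251,299), and the loupe's tan top (328,312). Only (326,239) is tan and stands on the deck. I'll confirm this in an enlarged crop.

```bash
python3 - <<'E'
import cv2,numpy as np
a=cv2.imread("pics/scene0.png")[185:295,240:345];b=cv2.imread("pics/side0.png")[190:295,265:435]
a=cv2.resize(a,None,fx=5,fy=5,interpolation=3)[:,:];b=cv2.resize(b,None,fx=4.7,fy=4.7,interpolation=3)
cv2.imwrite("pics/ca.png",a);cv2.imwrite("pics/cb.png",b);print(a.shape,b.shape)
E
```

```text
(550, 525, 3) (494, 799, 3)
```

View pics/ca.png

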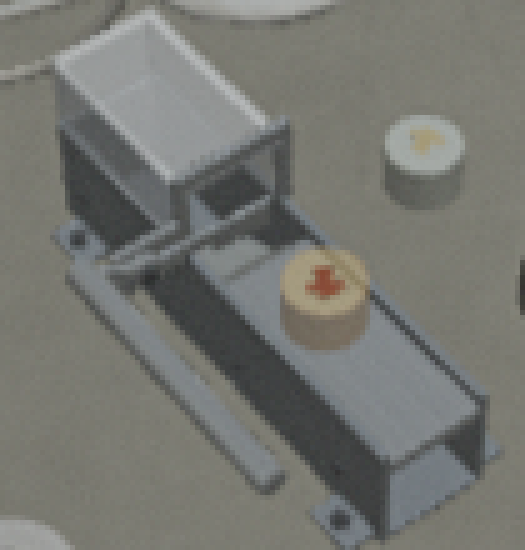

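View pics/cb.png

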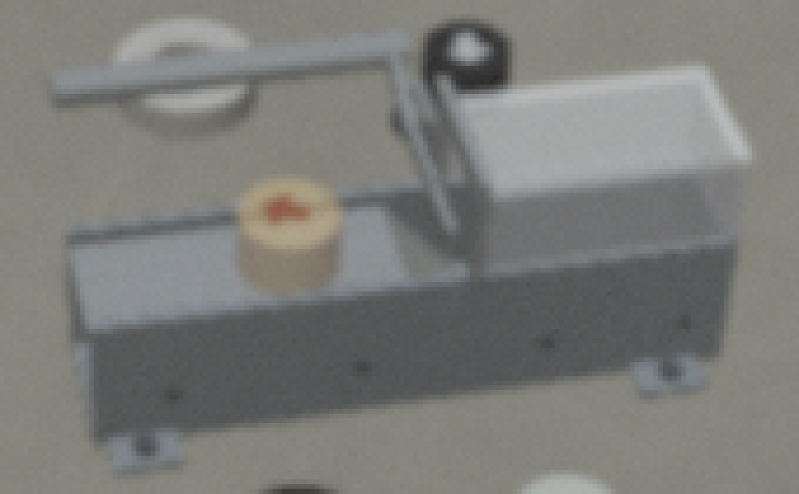

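The sample is the tan cylinder with a red mark on the deck: crop A top at (325,283), crop B top at (290,213). Next I cast the chute's corners and bar ends onto their known heights and fit the chute frame.

```bash
cat > h.py <<'E'
import numpy as np
def ray(d,u,v):
    f=240/np.tan(np.radians(float(d["fovy"]))/2)
    r=np.array([(u-d["cx"])/f,-(v-d["cy"])/f,-1.]);return d["attitude"]@r
def cast(d,u,v,z):
    r=ray(d,u,v);o=d["xyz"];return o+r*(z-o[2])/r[2]
def fit2(P,W):
    a=np.array(P)[:,0]+1j*np.array(P)[:,1];b=np.array(W)[:,0]+1j*np.array(W)[:,1]
    k=np.sum(np.conj(a-a.mean())*(b-b.mean()));e=k/abs(k);t=b.mean()-e*a.mean()
    return t,np.angle(e),b-(e*a+t)
E
python3 - <<'E'
from h import *
sc=np.load("scene0.npz");sd=np.load("side0.npz")
A=[((485,398),(-115,-24,52)),((388,465),(-115,24,52)),((268,475),(-112,67.5,71)),((80,275),(6,67.5,71))]
B=[((85,333),(-115,-24,52)),((68,237),(-115,24,52)),((54,88),(-112,67.5,71)),((405,40),(6,67.5,71))]
pa=[(240+u/5,185+v/5) for (u,v),_ in A];pb=[(265+u/4.7,190+v/4.7) for (u,v),_ in B]
Ca=[np.array(c)/1e3 for _,c in A]
for d,p,s in((sc,pa,(325,283,240,185,5)),(sd,pb,(290,213,265,190,4.7))):
    W=[cast(d,*q,c[2]) for q,c in zip(p,Ca)]
    t,y,r=fit2(Ca,W);print(t,y,np.round(r*1e3,1))
    S=cast(d,s[2]+s[0]/s[4],s[3]+s[1]/s[4],.068);q=((S[0]+1j*S[1])-t)*np.exp(-1j*y);print("sample",S,q)
W=[]
for i,c in enumerate(Ca):
    w=(cast(sc,*pa[i],c[2])+cast(sd,*pb[i],c[2]))/2;W.append(w)
t,y,r=fit2(Ca,W);print("mean",t,y,np.round(r*1e3,1))
E
```

```text
(0.5167561604254619+0.09108418804627819j) 0.1663715618560807 [-0.1+2.j  -2.1-1.5j  4.8-0.8j -2.7+0.3j]
sample [0.46788459 0.08222959 0.068     ] (-0.049663125307509916-0.0006389536228556068j)
(0.5212349336986778+0.0921845062088744j) 0.19822415782893005 [-2.8-0.3j  0.8-4.4j  1.7+2.5j  0.2+2.2j]
sample [0.47296023 0.08052334 0.068     ] (-0.04962579924250085-0.001926144058875071j)
mean (0.5190128203606033+0.09166183555229429j) 0.18263333321910383 [-1.5+0.9j -0.6-2.9j  3.3+0.9j -1.2+1.2j]
```

{"api": "drive_tool", "payload": {"series": [{"translation": [0.75, -0.6, 0], "delta_rot": [0, 0, 0]}, {"translation": [0.75, -0.6, 0], "delta_rot": [0, 0, 0]}, {"translation": [0.75, -0.6, 0], "delta_rot": [0, 0, 0]}, {"translation": [0.75, -0.6, 0], "delta_rot": [0, 0, 0]}, {"translation": [0.75, -0.6, 0], "delta_rot": [0, 0, 0]}, {"translation": [0.75, -0.6, 0], "delta_rot": [0, 0, 0]}, {"translation": [0.75, -0.6, 0], "delta_rot": [0, 0, 0]}, {"translation": [0.75, -0.6, 0], "delta_rot": [0, 0, 0]}], "claw": 100}}

```text
time_s: 0.77
eef_pos: [0.4157, -0.3058, 0.2386]
tcp_rot: [[0.9, 0.436, -0.0], [0.436, -0.9, 0.0], [-0.0, -0.0, -1.0]]
contact_force: [0.5, -1.1, -0.0]
opening: 0.605
grip_force: 0.0
```

{"api": "drive_tool", "payload": {"series": [{"translation": [0.43, -0.88, 0], "delta_rot": [0, 0, 0.4]}, {"translation": [0.43, -0.88, 0], "delta_rot": [0, 0, 0.4]}, {"translation": [0.43, -0.88, 0], "delta_rot": [0, 0, 0.4]}, {"translation": [0.35, -0.9, 0], "delta_rot": [0, 0, 0.4]}, {"translation": [0.3, -0.9, 0], "delta_rot": [0, 0, 0.4]}, {"translation": [0.25, -0.9, 0], "delta_rot": [0, 0, 0.4]}, {"translation": [0.2, -0.9, 0], "delta_rot": [0, 0, 0.28]}, {"translation": [0, 0, 0], "delta_rot": [0, 0, 0]}]}}

```text
time_s: 1.43
eef_pos: [0.4242, -0.0326, 0.2388]
tcp_rot: [[0.982, 0.19, 0.0], [0.19, -0.982, 0.002], [0.001, -0.002, -1.0]]
contact_force: [-0.1, -0.6, -0.0]
opening: 0.607
grip_force: 0.0
```

```bash
python3 - <<'E'
from station import *
import cv2,numpy as np
s=get_state();print(s["eef_pos"],s["tcp_rot"],s["opening"],s["time_s"])
d=snapshot("wrist");print({k:v for k,v in d.items() if k not in("img","z_map")})
cv2.imwrite("pics/w0.png",d["img"])
E
```

```text
[ 0.42422752 -0.03258222  0.23878054] [[ 9.81830486e-01  1.89760082e-01  8.92660634e-05]
 [ 1.89759297e-01 -9.81827576e-01  2.45347504e-03]
 [ 5.53215507e-04 -2.39195752e-03 -9.99996986e-01]] 0.6071793459067387 1.4333
{'fovy': 60.91551044445955, 'cx': 319.49207045521297, 'cy': 241.51922594055623, 'tool_from_camera': array([[-9.51538177e-04,  9.53266551e-01,  3.02129074e-01,
         7.71272884e-02],
       [ 9.99999258e-01,  6.77446919e-04,  1.01198464e-03,
         1.50879764e-03],
       [ 7.60014699e-04,  3.02129813e-01, -9.53266489e-01,
        -1.45807749e-01],
       [ 0.00000000e+00,  0.00000000e+00,  0.00000000e+00,
         1.00000000e+00]])}
```

{"api": "drive_tool", "payload": {"series": [{"translation": [0.2, -0.85, 0], "delta_rot": [0, 0, 0]}, {"translation": [0.2, -0.85, 0], "delta_rot": [0, 0, 0]}, {"translation": [0.2, -0.85, 0], "delta_rot": [0, 0, 0]}, {"translation": [0.1, -0.85, 0], "delta_rot": [0, 0, 0]}, {"translation": [0, 0, 0], "delta_rot": [0, 0, 0]}, {"translation": [0, 0, 0], "delta_rot": [0, 0, 0]}], "claw": 111}}

```text
time_s: 1.98
eef_pos: [0.4272, 0.0997, 0.2385]
tcp_rot: [[0.983, 0.185, -0.001], [0.185, -0.983, -0.0], [-0.001, -0.0, -1.0]]
contact_force: [0.7, -0.7, 0.6]
opening: 0.567
grip_force: 0.0
```

```bash
python3 - <<'E'
from station import *
import cv2,numpy as np
s=get_state();print(s["eef_pos"],s["opening"],s["time_s"],s["contact_force"])
d=snapshot("wrist")
T=np.eye(4);T[:3,:3]=s["tcp_rot"];T[:3,3]=s["eef_pos"];C=T@d["tool_from_camera"]
np.savez("w1.npz",img=d["img"],z_map=d["z_map"],fovy=d["fovy"],cx=d["cx"],cy=d["cy"],xyz=C[:3,3],attitude=C[:3,:3])
cv2.imwrite("pics/w1.png",d["img"])
E
```

```text
[0.42718402 0.099747   0.23850071] 0.5672117910058476 1.9833 [ 0.690083   -0.70123221  0.5748724 ]
```

View pics/w1.png

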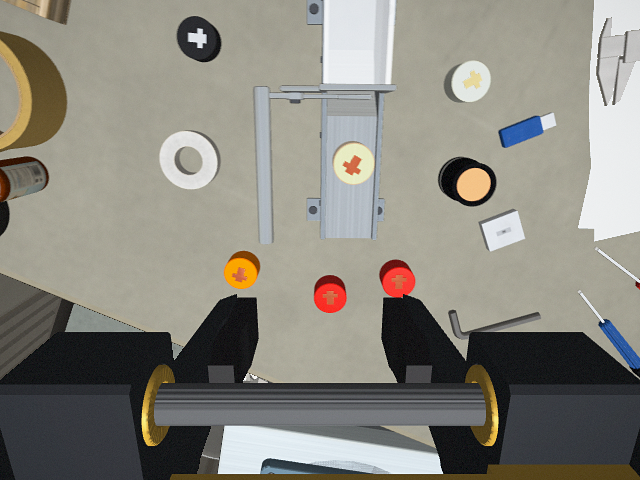

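The wrist view shows the bar from (262,87) to (265,242), the deck rails at columns 322–378 with the near edge at row 238, and the sample top at (353,163). The fingertips are at (245,297) and (392,297). I'll use the depth map for precise geometry.

```bash
python3 - <<'E'
from h import *
import cv2
d=np.load("w1.npz");z=d["z_map"];img=d["img"]
f=240/np.tan(np.radians(float(d["fovy"]))/2)
v,u=np.mgrid[:480,:640]
P=np.stack([(u-d["cx"])/f*z,-(v-d["cy"])/f*z,-z],-1)@d["attitude"].T+d["xyz"]
H=P[...,2]
def box(n,m):
    q=P[m][:,:2];print(n,len(q),np.round(np.percentile(H[m],[5,50,95])*1e3,1));return q
M=np.zeros_like(z,bool);M[95:238,250:278]=1
b=box("bar",M&(H>.055)&(H<.09))
c=b.mean(0);w=np.linalg.svd(b-c)[2][0];w*=np.sign(w[0]);print("bar yaw",np.arctan2(w[1],w[0]),"c",c)
M[:]=0;M[100:236,312:385]=1
# rails: per-row outer edges from height>46
for r in range(110,236,20):
    row=H[r,300:400];k=np.where(row>.035)[0]+300;print(r,k.min(),k.max(),np.round(P[r,k.min()]*1e3,1),np.round(P[r,k.max()]*1e3,1))
M[:]=0;M[100:260,325:372]=1
dk=box("deck",M&(H>.042)&(H<.050)&(v>190))
M[:]=0;M[130:200,320:385]=1
s=box("sample",M&(H>.062));print("sample c",cv2.minEnclosingCircle(s.astype(np.float32)*1000))
# mask sample by image color
hsv=cv2.cvtColor(img,cv2.COLOR_BGR2HSV);M[:]=0;M[135:195,325:385]=1
# near edge
for c_ in(330,350,370):
    k=np.where((H[200:260,c_]>.04))[0]+200;print(c_,k.max(),np.round(P[k.max(),c_]*1e3,1))
k=np.where(H[200:260,264]>.055)[0]+200;print("bar end",P[k.max(),264])
k=np.where(H[60:130,262]>.055)[0]+60;print("bar far",k.min(),P[k.min(),262])
R=np.array([[.983,.185,-.001],[.185,-.983,0],[-.001,0,-1]]);Tt=(P-[.42718,.09975,.2385])@R
for r in(298,300,303,306,310,315):
    for lo,hi in((205,300),(340,430)):
        k=np.where((H[r,lo:hi]>.15))[0]+lo
        if len(k):print(r,k.min(),k.max(),np.round(Tt[r,k.min()]*1e3,1),np.round(Tt[r,k.max()]*1e3,1))
E
```

```text
bar 2268 [72.3 75.9 77.6]
bar yaw 0.17000475355339384 c [0.45825589 0.14745798]
110 321 389 [504.9 111.9  51.2] [503.3 112.5 384.3]
130 321 381 [490.2 109.1  51.6] [498.9  62.5  50.2]
150 321 380 [475.  106.3  51.3] [483.7  59.9  51.3]
170 320 378 [459.3 104.1  51.6] [467.8  57.7  50.3]
190 320 377 [443.3 101.1  52.1] [451.8  55.   51.6]
210 320 376 [426.7  98.   51.6] [435.4  52.2  52.2]
230 320 375 [409.6  94.8  51.7] [417.8  48.7  50. ]
deck 2195 [44.7 45.8 47.1]
sample 1417 [66.4 67.8 69.3]
sample c ((481.0591125488281, 91.58716583251953), 30.57183074951172)
330 237 [403.5  84.9  46.1]
350 254 [503.3 112.5 384.3]
370 236 [410.4  50.8  44.8]
bar end [0.39847004 0.13765468 0.07802057]
bar far 86 [0.51301865 0.15594141 0.07580531]
298 224 296 [  9.2 -35.3  -3.1] [  77.1    1.5 -145.8]
298 383 415 [ 7.1 26.5  1.3] [ 9.2 38.  -3.2]
300 219 256 [  9.3 -36.8  -5. ] [  7.1 -23.5  -0.5]
300 383 420 [ 7.5 26.  -1.4] [ 8.9 39.6 -4.3]
303 217 256 [  9.4 -36.9  -7.7] [  6.1 -23.5  -1.1]
303 383 422 [ 6.4 26.  -1.9] [ 8.8 39.8 -6.7]
306 215 256 [  9.2 -37.1  -9.9] [  4.5 -23.6  -0.6]
306 364 424 [  77.1    1.5 -145.8] [  9.2  39.7 -10. ]
310 212 263 [  9.5 -37.2 -13.7] [  77.1    1.5 -145.8]
310 351 427 [  77.1    1.5 -145.8] [  9.4  40.  -13.6]
315 208 256 [  9.7 -37.6 -17.8] [  1.4 -23.6  -2. ]
315 383 429 [ 1.  26.3 -1.4] [  9.3  39.7 -17.2]
```

{"api": "drive_tool", "payload": {"series": [{"translation": [0.06, -0.22, 0], "delta_rot": [0, 0, 0.14]}, {"translation": [0, 0, 0.8], "delta_rot": [0, 0, 0]}, {"translation": [0, 0, 0.8], "delta_rot": [0, 0, 0]}, {"translation": [0, 0, 0.8], "delta_rot": [0, 0, 0]}, {"translation": [0, 0, 0.8], "delta_rot": [0, 0, 0]}, {"translation": [0, 0, 0.3], "delta_rot": [0, 0, 0]}, {"translation": [0, 0, 0], "delta_rot": [0, 0, 0]}, {"translation": [0, 0, 0], "delta_rot": [0, 0, 0]}], "claw": 92}}

```text
time_s: 2.7
eef_pos: [0.428, 0.1065, 0.0984]
tcp_rot: [[0.986, 0.166, -0.001], [0.166, -0.986, -0.001], [-0.002, 0.001, -1.0]]
contact_force: [0.4, -0.3, -0.3]
opening: 0.641
grip_force: 0.0
```

```bash
python3 - <<'E'
from station import *
import cv2,numpy as np
s=get_state();print(s["eef_pos"],s["opening"],s["time_s"],s["contact_force"])
d=snapshot("wrist");a=d["img"];b=snapshot("side")["img"][150:310,230:440]
cv2.imwrite("pics/w2.png",np.hstack([cv2.resize(a,(400,300)),cv2.resize(b,(394,300))]))
E
```

```text
[0.42797927 0.10646929 0.09842773] 0.6414765522485226 2.7 [ 0.38107979 -0.26679016 -0.28056336]
```

View pics/w2.png

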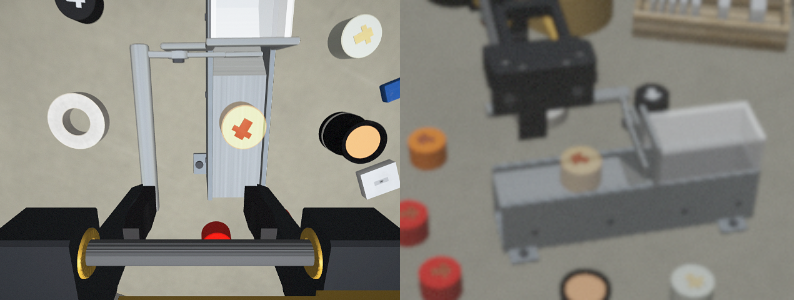

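{"api": "drive_tool", "payload": {"series": [{"translation": [0, -0.06, 0], "delta_rot": [0, 0, -0.05]}, {"translation": [0, 0, 0.3], "delta_rot": [0, 0, 0]}, {"translation": [0, 0, 0.2], "delta_rot": [0, 0, 0]}, {"translation": [0, 0, 0.2], "delta_rot": [0, 0, 0]}, {"translation": [0, 0, 0.15], "delta_rot": [0, 0, 0]}, {"translation": [0, 0, 0.15], "delta_rot": [0, 0, 0]}, {"translation": [0, 0, 0.05], "delta_rot": [0, 0, 0]}, {"translation": [0, 0, 0], "delta_rot": [0, 0, 0]}]}}

```text
time_s: 3.47
eef_pos: [0.4282, 0.1112, 0.0566]
tcp_rot: [[0.985, 0.173, 0.001], [0.173, -0.985, 0.001], [0.001, -0.0, -1.0]]
contact_force: [0.8, 2.1, 4.5]
opening: 0.64
grip_force: 2.5
```

{"api": "drive_tool", "payload": {"series": [{"translation": [0, 0.07, 0], "delta_rot": [0, 0, 0]}, {"translation": [0, 0, 0], "delta_rot": [0, 0, 0]}]}}

```text
time_s: 3.63
eef_pos: [0.4284, 0.1079, 0.057]
tcp_rot: [[0.985, 0.173, 0.0], [0.173, -0.985, 0.0], [0.0, -0.0, -1.0]]
contact_force: [0.6, 1.3, 5.0]
opening: 0.639
grip_force: 2.5
```

```bash
python3 - <<'E'
from station import *
import cv2,numpy as np
s=get_state();print(s["eef_pos"],s["opening"],s["time_s"],s["contact_force"],s["ft_torque"],s["grip_force"])
d=snapshot("wrist");a=d["img"][0:400,120:520];b=snapshot("side")["img"][150:310,230:440]
cv2.imwrite("pics/w3.png",np.hstack([cv2.resize(a,(400,400)),cv2.resize(b,(400,400))]))
E
```

```text
[0.42839854 0.10787978 0.05699237] 0.638706853755056 3.6333 [0.6138764  1.34106947 5.03652809] [ 0.5301428   0.03864743 -0.07966425] 2.533529307693243
```

View pics/w3.png

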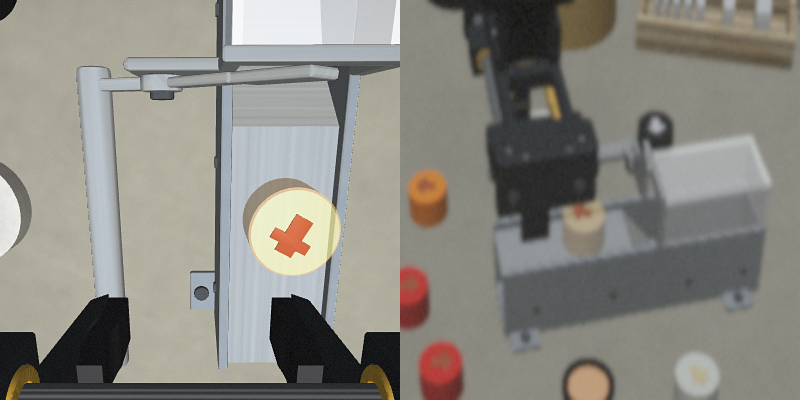

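The bar runs under the left tip (112,290) and the flap is rising. The right tip is on the deck behind the sample at (290,320). I'll press the rest of the way down.

{"api": "drive_tool", "payload": {"series": [{"translation": [0, 0, 0.1], "delta_rot": [0, 0, 0]}, {"translation": [0, 0, 0], "delta_rot": [0, 0, 0]}, {"translation": [0, 0, 0], "delta_rot": [0, 0, 0]}]}}

```text
time_s: 3.98
eef_pos: [0.4285, 0.1073, 0.0532]
tcp_rot: [[0.985, 0.172, 0.001], [0.172, -0.985, -0.001], [0.0, 0.001, -1.0]]
contact_force: [0.6, -0.4, 8.1]
opening: 0.638
grip_force: 4.1
```

{"api": "drive_tool", "payload": {"series": [{"translation": [0, 0, 0.03], "delta_rot": [0, 0, 0]}, {"translation": [0, 0, 0], "delta_rot": [0, 0, 0]}, {"translation": [0, 0, 0], "delta_rot": [0, 0, 0]}]}}

```text
time_s: 4.23
eef_pos: [0.4287, 0.1074, 0.0527]
tcp_rot: [[0.985, 0.173, 0.001], [0.173, -0.985, -0.001], [0.001, 0.001, -1.0]]
contact_force: [-2.8, -1.6, 20.0]
opening: 0.64
grip_force: 10.0
```

{"api": "drive_tool", "payload": {"series": [{"translation": [0.08, 0, -0.015], "delta_rot": [0, 0, 0]}, {"translation": [0.08, 0, 0], "delta_rot": [0, 0, 0]}, {"translation": [0.08, 0, 0], "delta_rot": [0, 0, 0]}, {"translation": [0.08, 0, 0], "delta_rot": [0, 0, 0]}, {"translation": [0.08, 0, 0], "delta_rot": [0, 0, 0]}, {"translation": [0.08, 0, 0], "delta_rot": [0, 0, 0]}, {"translation": [0.08, 0, 0], "delta_rot": [0, 0, 0]}, {"translation": [0, 0, 0], "delta_rot": [0, 0, 0]}]}}

```text
time_s: 4.9
eef_pos: [0.4471, 0.1102, 0.0527]
tcp_rot: [[0.985, 0.174, -0.006], [0.174, -0.985, -0.004], [-0.006, 0.003, -1.0]]
contact_force: [-9.8, -3.7, 26.7]
opening: 0.64
grip_force: 12.8
```

{"api": "drive_tool", "payload": {"series": [{"translation": [0, 0, -0.03], "delta_rot": [0, 0, 0]}, {"translation": [0, 0, 0], "delta_rot": [0, 0, 0]}]}}

```text
time_s: 5.07
eef_pos: [0.4485, 0.1107, 0.0536]
tcp_rot: [[0.985, 0.173, -0.003], [0.173, -0.985, -0.002], [-0.003, 0.002, -1.0]]
contact_force: [-2.4, -1.0, 6.8]
opening: 0.642
grip_force: 3.4
```

```bash
python3 - <<'E'
from station import *
import cv2,numpy as np
s=get_state();print(s["eef_pos"],s["opening"],s["time_s"],s["contact_force"],s["ft_torque"],s["grip_force"])
d=snapshot("wrist");a=d["img"][0:400,120:520];b=snapshot("side")["img"][170:290,280:400]
cv2.imwrite("pics/w4.png",np.hstack([cv2.resize(a,(400,400)),cv2.resize(b,(400,400))]))
E
```

```text
[0.44851836 0.11065284 0.05355752] 0.6417068282809929 5.0667 [-2.40464537 -0.964552    6.83995456] [0.01543583 0.75803812 0.0178086 ] 3.418444509152323
```

View pics/w4.png

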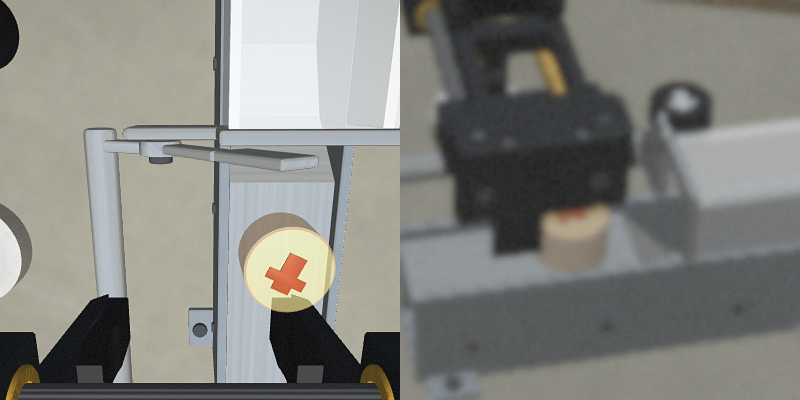

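Flap is fully up; the drag is bar friction (about 0.37 × the down force), now small. The pusher tip is just behind the sample. I'll keep pushing slowly.

{"api": "drive_tool", "payload": {"series": [{"translation": [0.06, 0, 0], "delta_rot": [0, 0, 0]}, {"translation": [0.06, 0, 0], "delta_rot": [0, 0, 0]}, {"translation": [0.06, 0, 0], "delta_rot": [0, 0, 0]}, {"translation": [0.06, 0, 0], "delta_rot": [0, 0, 0]}, {"translation": [0.06, 0, 0], "delta_rot": [0, 0, 0]}, {"translation": [0.06, 0, 0], "delta_rot": [0, 0, 0]}]}}

```text
time_s: 5.67
eef_pos: [0.4626, 0.1132, 0.0533]
tcp_rot: [[0.985, 0.173, -0.004], [0.173, -0.985, -0.002], [-0.004, 0.002, -1.0]]
contact_force: [-5.0, -1.5, 10.4]
opening: 0.644
grip_force: 4.7
```

{"api": "drive_tool", "payload": {"series": [{"translation": [0.06, 0, -0.01], "delta_rot": [0, 0, 0]}, {"translation": [0.06, 0, 0], "delta_rot": [0, 0, 0]}, {"translation": [0.06, 0, 0], "delta_rot": [0, 0, 0]}, {"translation": [0.06, 0, 0], "delta_rot": [0, 0, 0]}, {"translation": [0.06, 0, 0], "delta_rot": [0, 0, 0]}, {"translation": [0.06, 0, 0], "delta_rot": [0, 0, 0]}, {"translation": [0.05, 0, 0], "delta_rot": [0, 0, 0]}, {"translation": [0, 0, 0], "delta_rot": [0, 0, 0]}]}}

```text
time_s: 6.33
eef_pos: [0.4796, 0.1162, 0.0537]
tcp_rot: [[0.985, 0.173, -0.002], [0.173, -0.985, -0.002], [-0.002, 0.001, -1.0]]
contact_force: [-2.0, -0.4, 6.1]
opening: 0.642
grip_force: 3.2
```

```bash
python3 - <<'E'
from station import *
import cv2,numpy as np
s=get_state();print(s["eef_pos"],s["opening"],s["time_s"],s["contact_force"],s["ft_torque"],s["grip_force"])
d=snapshot("wrist");a=d["img"][0:400,120:520];b=snapshot("side")["img"][170:290,310:430]
cv2.imwrite("pics/w5.png",np.hstack([cv2.resize(a,(400,400)),cv2.resize(b,(400,400))]))
E
```

```text
[0.47956047 0.11622337 0.05374587] 0.6419948283250375 6.3333 [-2.01868307 -0.41292609  6.08403868] [0.12673405 0.48725103 0.07351279] 3.1820382177829742
```

View pics/w5.png

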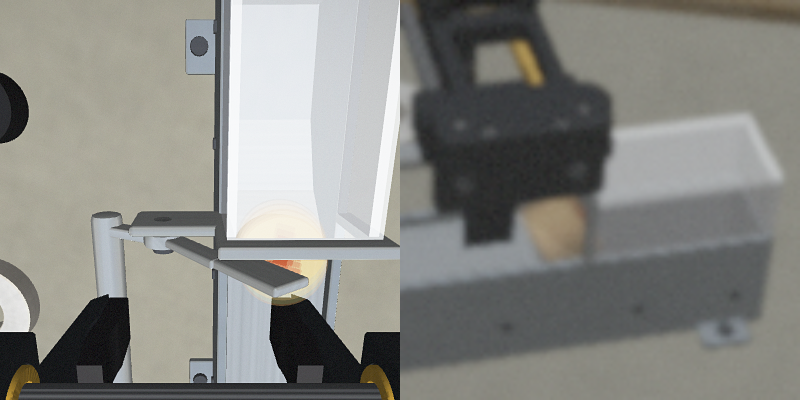

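The sample is tipping over the deck edge with the flap still up. I'll push a little further so it slides in.

{"api": "drive_tool", "payload": {"series": [{"translation": [0.06, 0, 0], "delta_rot": [0, 0, 0]}, {"translation": [0.06, 0, 0], "delta_rot": [0, 0, 0]}, {"translation": [0.06, 0, 0], "delta_rot": [0, 0, 0]}, {"translation": [0.06, 0, 0], "delta_rot": [0, 0, 0]}, {"translation": [0, 0, 0], "delta_rot": [0, 0, 0]}, {"translation": [0, 0, 0], "delta_rot": [0, 0, 0]}, {"translation": [0, 0, 0], "delta_rot": [0, 0, 0]}]}}

```text
time_s: 7.02
eef_pos: [0.4891, 0.118, 0.0538]
tcp_rot: [[0.985, 0.173, -0.002], [0.173, -0.985, -0.001], [-0.002, 0.001, -1.0]]
contact_force: [-2.1, -0.6, 7.1]
opening: 0.639
grip_force: 3.1
```

```bash
python3 - <<'E'
from station import *
import cv2,numpy as np
s=get_state();print(s["eef_pos"],s["opening"],s["time_s"],s["contact_force"],s["ft_torque"],s["grip_force"])
d=snapshot("wrist");a=d["img"][0:400,120:520];b=snapshot("side")["img"][170:290,310:430]
cv2.imwrite("pics/w6.png",np.hstack([cv2.resize(a,(400,400)),cv2.resize(b,(400,400))]))
E
```

```text
[0.4891158  0.11796598 0.05383788] 0.6392908971415382 7.0167 [-2.07176085 -0.62941059  7.09614361] [0.18894077 0.40875785 0.09205623] 3.1453221291303635
```

View pics/w6.png

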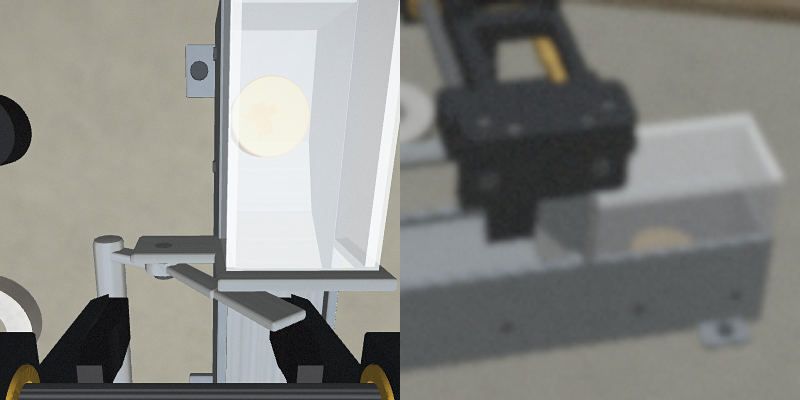

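The sample lies inside on the catch floor (wrist crop (270,115)) with the flap still held up. I'll back off along the bar, then lift so the flap closes.

{"api": "drive_tool", "payload": {"series": [{"translation": [-0.15, 0, 0], "delta_rot": [0, 0, 0]}, {"translation": [-0.2, 0, 0], "delta_rot": [0, 0, 0]}, {"translation": [-0.2, 0, 0], "delta_rot": [0, 0, 0]}, {"translation": [0, 0, -0.3], "delta_rot": [0, 0, 0]}, {"translation": [0, 0, -0.6], "delta_rot": [0, 0, 0]}, {"translation": [0, 0, -0.8], "delta_rot": [0, 0, 0]}, {"translation": [0, 0, -0.8], "delta_rot": [0, 0, 0]}, {"translation": [0, 0, -0.4], "delta_rot": [0, 0, 0]}]}}

```text
time_s: 7.78
eef_pos: [0.4688, 0.1145, 0.1726]
tcp_rot: [[0.985, 0.173, 0.002], [0.173, -0.985, -0.0], [0.002, 0.001, -1.0]]
contact_force: [-0.2, -0.1, -0.8]
opening: 0.641
grip_force: 0.0
```

{"api": "drive_tool", "payload": {"series": [{"translation": [0, 0, 0], "delta_rot": [0, 0, 0]}, {"translation": [0, 0, 0], "delta_rot": [0, 0, 0]}, {"translation": [0, 0, 0], "delta_rot": [0, 0, 0]}, {"translation": [0, 0, 0], "delta_rot": [0, 0, 0]}, {"translation": [0, 0, 0], "delta_rot": [0, 0, 0]}, {"translation": [0, 0, 0], "delta_rot": [0, 0, 0]}]}}

```text
time_s: 8.28
eef_pos: [0.4676, 0.1149, 0.1688]
tcp_rot: [[0.985, 0.173, -0.002], [0.173, -0.985, -0.0], [-0.002, 0.0, -1.0]]
contact_force: [0.5, -0.0, 0.0]
opening: 0.635
grip_force: 0.0
```

```bash
python3 - <<'E'
from station import *
import cv2,numpy as np
s=get_state();print(s["eef_pos"],s["time_s"],s["contact_force"])
a=snapshot("wrist")["img"][0:400,120:520];b=snapshot("side")["img"][170:290,310:430]
cv2.imwrite("pics/w7.png",np.hstack([cv2.resize(a,(400,400)),cv2.resize(b,(400,400))]))
E
```

```text
[0.46761641 0.11486417 0.16876984] 8.2833 [ 0.491322   -0.01128105  0.00380527]
```

View pics/w7.png

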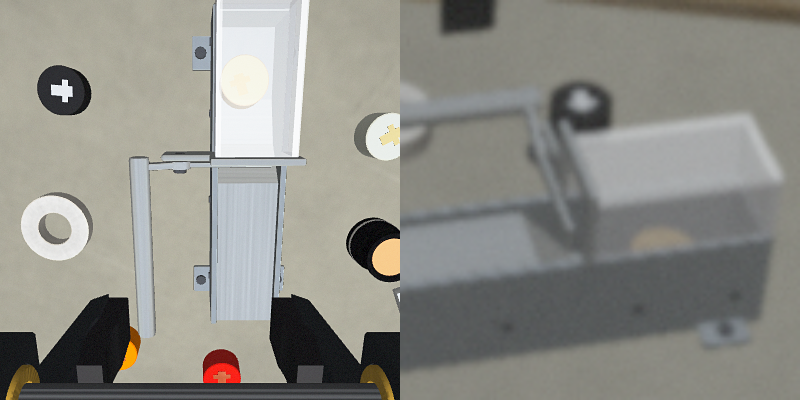

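The flap is shut, the sample rests inside (245,80), and the arm is clear.

```bash
python3 -c "from station import *;print(hand_in())"
```

```text
the job is handed in; nothing more can be done
None
```

The tan sample was pushed under the held-up flap and lies inside the chute, the flap is shut, the arm is clear, and the job was handed in at about 8.4 s of the 38 s allowed; `hand_in()` returned no verdict.

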